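# Hook up the drop guard of a test press and load the next controller module

## Task

Load the next unit into the bench test press: raise its clear drop guard by the black grip on the slotted bar and hook the bar into the notch of the red catch, so that the guard stays up by itself with your hand off it. Then set the orange-topped controller module down gently into the nest under the press head, upright and fully seated (either end first). Never let the guard slam down, and leave everything else on the desk where it is.

Things in the scene. Friction and masses are not known exactly. Their poses are not given: they have to be found in the camera images.
- press: Bench test press, fixed. Origin: centre of the underside of its grey base (280 x 340 x 18 mm); x from the open front (robot's side) to the back, y left, z up. Nest above the origin. Guard posts 30 x 22 mm, 460 tall, at x -75, y +-150 mm, tied at the top; columns at x 45, y +-145 mm. Loading opening: 278 mm wide, at the front under the raised guard. Low buttons on the front edge.
- press_head (a point): Middle of the underside of the press head (70 x 60 mm) fixed over the nest, 190 mm above the desk; pins reach 8 mm lower; crosshead and cylinder above it. A hand pointing straight down does not fit under head and raised guard; one leaning back 35 to 50 degrees (fingers forward and down) does.
- guard (a joint): Height (m) of the clear drop guard above shut: 0 shut, 0.195 hung on the catch, stop 0.225. Slides straight up; about 0.7 kg with its bar; falls when let go. Panel 276 x 180 x 5 mm, front face at x -77.5 mm of the press, lower edge 24 mm above the desk when shut, yellow strip 16 mm high along that edge (front face at x -85.5 mm).
- bar (a joint): Lean (rad) of the slotted bar about its pivot on the guard: 0 upright, positive leaning out to the front of the press (its -x); range -0.08 to 0.9. Slightly stiff (about 1 N at the grip): stays where it is left.
- bar_pivot (a point): Pivot of the bar at the left-hand end of the guard's lower edge: x -118, y +130 mm of the press, 32 mm above the desk when shut; rises with the guard. Hinge axis along y of the press. This frame turns with the bar: z along the bar, y along the pivot.
- bar_grip (a point): Centre of the black grip on the bar's upper end, 97 mm from the pivot along the bar. 18 mm thick (x), 38 mm wide (y: pinch across this), 50 mm long (z, along the bar). The frame turns with the bar.
- bar_slot (a point): On the bar's centre line 58 mm from the pivot: upper edge of its two side slots. Steel bar 30 mm wide (y), 8 mm thick; from 28 to 58 mm above the pivot a slot in each side leaves a neck 12 mm wide; above it 30 mm wide shoulders, then the grip from 72 mm up.
- notch (a point): Middle of the notch in the red catch, level with the catch's top (285 mm above the desk), x -118, y +130 mm of the press. Level fork plate 6 mm thick, notch 18 mm wide, open to the front (-x), its end 14 mm behind this point. The prongs (14 mm wide each) end 19 mm in front of it, in a lip 4 mm high. Hung up: bar upright, neck in the notch, shoulders on the prongs behind the lips, bar_slot here.
- catch: The red catch itself, on the left-hand guard post (origin in the notch, as point notch). While the guard goes up, the bar must lean out 0.5 rad or more to pass in front of the prongs; to swing the bar in over the lips, the guard must be 9 to 20 mm above its hung height (joint guard 0.204 to 0.215); then lower it onto the catch.
- nest (a point): Centre of the nest's seat, 28 mm above the desk, axes as the press. For a 100 x 45 mm underside, long side along x, 2.5 mm of play on every side: side guides 8 mm above the seat from x -5 to 50 mm, back stop 12 mm above it, front lip 5 mm above it and 30 mm wide. The sides of the front half are free for fingers.
- module: Module to load: grey housing, orange top, 100 mm long (x), 45 wide (y), about 0.28 kg. Origin: centre of its underside, z up. Middle 60 mm is 63 mm high; both ends are steps with screw terminals, 46 mm high. Starts upright on the desk; the same both ways round. Pinch it across the width about 35 mm from its middle and 38 mm up: the fingers then clear the nest's guides.
- tested_module: The same module but with a green top: already tested, stays where it is. Origin: centre of its underside.
- mug: Blue mug, 82 mm across, 95 mm high; bystander. Origin: centre of its underside.
- screwdriver: Screwdriver, 190 mm long, lying on the desk in front of the press, under 35 mm high; bystander. Origin: at desk level under its middle.
- mouse: Black computer mouse 105 x 60 x 32 mm; bystander. Origin: centre of its underside.
- parts_bin: Open blue bin 160 x 110 x 75 mm with adapters in it; bystander. Origin: centre of its underside.
- stapler: Red and black stapler 145 x 36 x 46 mm; bystander. Origin: centre of its underside.
- manual: Closed blue manual 210 x 150 x 24 mm; bystander. Origin: centre of its underside.

How it is judged (in metres and radians):
On the way:
1. the guard hangs up on the catch by itself, the bar's shoulders on the prongs, the hand off (value of joint guard above 0.188 m and distance between bar_slot and notch below 0.015 m and contact force between each of the fingers, the arm and anything else below 0.2 N), for 0.3 s.
At the end, for the whole second after the job is handed in: The guard hangs on the catch (0.188 m or more above shut, top of the slots within 15 mm of the notch's middle) and the orange module rests flat in the nest: within 6 mm of its centre and 3 mm of seat height, tilted under 0.06 rad, length within 0.14 rad of the nest's (value of joint guard above 0.188 m and distance between bar_slot and notch below 0.015 m and horizontal distance between module and nest below 0.006 m and z of module in the frame of nest between -0.003 and 0.003 m and angle between module's own z axis and vertical below 0.06 rad and angle between the x axis of module and the x axis of nest, either way round below 0.14 rad and linear speed of module below 0.02 m/s); the robot touches nothing.
It fails at once if the guard drops faster than 0.5 m/s (velocity of joint guard below -0.5 m/s).
It fails at once if the module hits or is pressed on the press with more than 50 N (contact force between module and press above 50 N).
It fails at once if the module is dropped (moves faster than 0.35 m/s out of the hand, as after falling 6 mm) (contact force between the fingers and module below 0.1 N and linear speed of module above 0.35 m/s).
It fails at once if another thing on the desk is pushed more than 30 mm (distance of any of tested_module, mug, screwdriver, mouse, parts_bin, stapler, manual from where it was at the start of the episode above 0.03 m).
It also fails if it takes over 72 s, if anything falls off the work surface, if the arm or the gripper's body presses on something with over 40 N, if the wrist force passes 120 N, or if a joint passes its speed limit or range.

## Robot

A 6-joint arm with a two-finger parallel gripper is mounted at the origin on the work surface. World frame = base frame: x ahead of the robot, y to its left, z up, the work surface at z = 0. Lengths are in mm, angles in rad, forces in N, time in s.
With the tool pointing down it reaches from about 350 to 925 mm from the base axis. Payload 6.4 kg.
Tool frame: the origin (TCP) lies between the finger pads; the fingertips stand 19 mm ahead of it and the grasp point (between the pads) is the TCP (tips_ahead is the distance from the TCP to the fingertips, in mm); y points along the fingers, x is the direction in which the jaws open and shut, and the axes are right-handed (so a half turn about y gives the same grasp; the last joint's range is limited). The gripper opens to 94 mm and grips with 3 to 60 N. Pads are 16 mm wide; open, the fingers measure 119 mm over their backs; the gripper's body (75 mm by 177 mm) begins 78 mm behind the grasp point.
Start: joints at [0.959, 0.245, 1.558, -0, 1.339, -0.174], TCP at [275.565, 588.709, 204.155] pointing down, gripper open.
Joint ranges: [-3.13, 3.13], [-1.02, 2.26], [0.13, 2.54], [-0.95, 4.09], [0.21, 2.88], [-2.74, 2.74]. Speed limits (rad/s): [2.57, 2.57, 3.14, 3.14, 3.14, 3.14].

## Interface

Orientations are given as a rotation vector (axis times angle).
In Python, from plant import * gives the robot as it stands. Calls block until the motion is done:
- move_pose(position, orientation): joint-space move of the TCP to a pose.
- move_linear(position, rotation=None, vel=150, f_stop=None): straight line of the TCP; rotation=None keeps the orientation; vel is the mean speed in mm/s. With f_stop (N) it stops when the force on the tool has changed by that much, and returns True; else False.
- set_joints(angles): joint-space move.
- command_gripper(opening, force=None): finger opening in mm; force is the grip in N (None keeps the last); returns when the fingers have stopped.
- dwell(seconds).
- solve_ik(position, orientation): joint angles nearest the present ones, or None.
- capture(name): name is "scene" or "top" or "wrist"; returns (picture, depth): 384x512x3 uint8, red, green, blue; 384x512 float32, mm along the optical axis (not along the pixel's ray), 0 where there is no reading.
- calibration(name): a dict with "fx", "fy", "cx", "cy" (pixels), "view" (4x4, takes a point from world to camera coordinates). Camera axes: x right, y down, z forward; pixel columns grow to the right and rows downward; lengths in mm; the calibration is good to about 2 mm. A picture is of the moment at which its call begins: read the wrist's pose just before it. calibration takes no time and is no camera call; for the wrist camera it gives the pose at the moment of the call.
A pose or a line that the arm cannot do raises PlanningError and nothing moves.
- job_done(): hands the job in, once; it reports no verdict.
Readings, each from a call of its own:
- read_time(): time.
- read_joints(): joint angles.
- read_joint_vel(): joint speeds.
- read_tau(): joint torques, N m.
- read_position(): TCP position.
- read_tool_rot(): TCP orientation.
- read_contact_force(): force on the tool from outside, world axes, zero at the start.
- read_moment(): the same for the moment, N m.
- read_finger_gap(): finger opening in mm.
Only numpy, scipy, OpenCV 4.12 (cv2) and the standard library are available. Lean on these libraries where they do the work, as an engineer would, in place of code of your own. Each camera call takes 0.05 s, during which the arm holds its last target.

## Working session

There is one attempt and no reset: what is moved stays moved. The work goes in short steps, each a Python script; the robot and the scene stay as the last script left them, time stands still between calls to the robot, and variables do not carry over. Pictures are saved under pics/ and viewed, and the job is handed in when it is done.

```bash
ls; mkdir -p pics; python3 - <<'E'
from plant import *
import cv2,numpy as np
for n in ("scene","top","wrist"):
    c=calibration(n); p,d=capture(n)
    cv2.imwrite(f"pics/{n}0.png",p[:,:,::-1]); np.savez(f"pics/{n}0.npz",p=p,d=d,V=c["view"],k=[c["fx"],c["fy"],c["cx"],c["cy"]])
    print(n,c["fx"],np.round(c["view"],3).tolist())
print(read_time(),read_position(),read_tool_rot(),read_contact_force())
E
```

```text
pics
scene 450.44581462139524 [[-0.991, -0.129, 0.02, 564.332], [-0.108, 0.722, -0.683, 170.247], [0.074, -0.679, -0.73, 1724.778], [0.0, 0.0, 0.0, 1.0]]
top 437.8792289933559 [[-0.027, -1.0, 0.001, 44.955], [-0.993, 0.026, -0.112, 558.264], [0.112, -0.004, -0.994, 1457.151], [0.0, 0.0, 0.0, 1.0]]
wrist 282.87740442257495 [[0.424, 0.906, -0.002, -648.971], [0.871, -0.407, 0.273, -27.242], [0.246, -0.117, -0.962, 392.656], [0.0, 0.0, 0.0, 1.0]]
0.15 [275.31451275 588.31986736 203.32334369] [-1.3856409  -0.87990881  0.88211402] [-0.49038447 -1.023678   -0.18057733]
```

View pics/scene0.png

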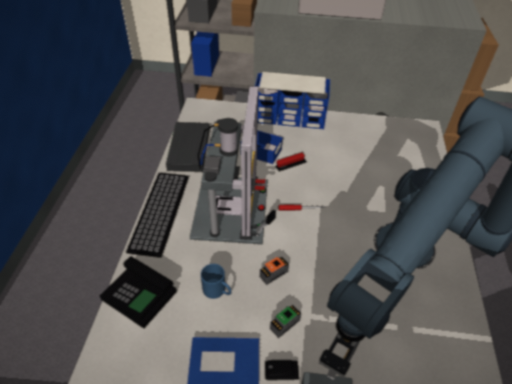

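View pics/top0.png

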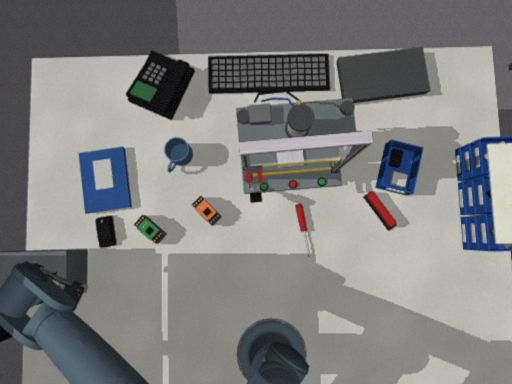

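View pics/wrist0.png

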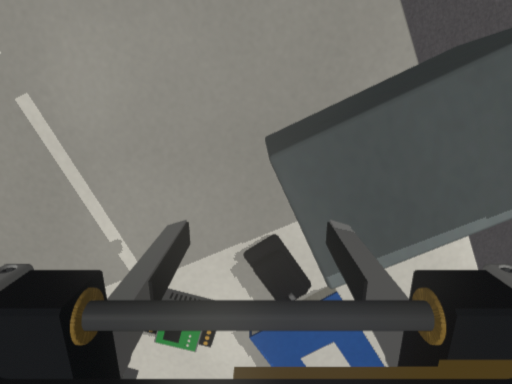

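The top view shows the press at about (290,150), the orange module at (206,210), the grip at (256,197) and the red catch at (253,176). I'll zoom in and build a point cloud helper next.

```bash
cat > h.py <<'E'
import numpy as np,cv2
def load(n):
    z=np.load(f"pics/{n}.npz"); return z["p"],z["d"],z["V"],z["k"]
def cloud(n):
    p,d,V,k=load(n)
    v,u=np.mgrid[0:384,0:512]
    X=np.stack([(u-k[2])/k[0]*d,(v-k[3])/k[1]*d,d],-1)
    W=(X-V[:3,3])@V[:3,:3]
    W[d<=0]=np.nan
    return p,W
def px(n,P):
    _,_,V,k=load(n); c=V[:3,:3]@np.asarray(P,float)+V[:3,3]
    return k[0]*c[0]/c[2]+k[2],k[1]*c[1]/c[2]+k[3]
E
python3 - <<'E'
from h import *
p=cv2.imread("pics/top0.png"); cv2.imwrite("pics/ztop.png",cv2.resize(p[85:265,185:385],None,fx=4,fy=4,interpolation=cv2.INTER_CUBIC)[:600])
p=cv2.imread("pics/scene0.png"); cv2.imwrite("pics/zscene.png",cv2.resize(p[80:290,170:340],None,fx=4,fy=4,interpolation=cv2.INTER_CUBIC)[40:640])
p,W=cloud("top0")
hsv=cv2.cvtColor(p,cv2.COLOR_RGB2HSV)
for n,sl in (("orange",(slice(190,232),slice(186,225))),):
    w=W[sl]; print(n)
    m=(w[...,2]>25)
    q=w[m]; print(len(q),q.min(0),q.max(0))
    for lo,hi in((25,53),(53,80)):
        a=q[(q[:,2]>lo)&(q[:,2]<hi)]
        r=cv2.minAreaRect(a[:,:2].astype(np.float32)); print(lo,len(a),np.median(a[:,2]),r,a.mean(0))
# press base height points
m=(W[...,2]>12)&(W[...,2]<24)&(W[...,0]>450)
lab,cc,st,ce=cv2.connectedComponentsWithStats(m.astype(np.uint8))
for i in np.argsort(-cc if 0 else -st[1:,4])[:4]+1:
    a=W[cc==i]; print(st[i],ce[i],cv2.minAreaRect(a[:,:2].astype(np.float32)))
for u,v in((256,197),(249,176),(260,176),(262,188),(206,210),(264,187),(293,184),(250,170),(300,140),(290,157)): print((u,v),W[v,u].round(1),p[v,u])
E
```

```text
orange
411 [433.86175039 154.55688059  26.6707973 ] [532.70142205 250.7102514   71.94376731]
25 163 48.075107509422246 ((482.527099609375, 203.72259521484375), (100.60995483398438, 44.610992431640625), 43.91448211669922) [480.0612992  201.4501987   46.79047875]
53 248 61.40993062042867 ((483.318115234375, 205.0450897216797), (92.73249053955078, 42.17517852783203), 43.98975372314453) [481.49479494 203.27770399  61.45070727]
[ 208   53  122   40 3823] [268.51504054  72.18414857] ((964.8790893554688, -20.940460205078125), (429.7086181640625, 137.08335876464844), 89.77543640136719)
[  79  146   52   67 1810] [104.66464088 180.04917127] ((598.3360595703125, 554.7055053710938), (212.7439727783203, 158.3513946533203), 7.087732791900635)
[ 257  169   85   23 1086] [300.81583794 179.98895028] ((577.510009765625, -113.29815673828125), (56.21622085571289, 292.1889343261719), 3.4105639457702637)
[299 147  40  13 335] [319.75522388 152.85373134] ((669.995849609375, -185.39649963378906), (35.55604553222656, 138.79994201660156), 3.583275079727173)
(256, 197) [512.2  35.4 137.1] [20 23 25]
(249, 176) [559.6  53.7 282.3] [143  34  32]
(260, 176) [559.   22.6 280.8] [141  31  26]
(262, 188) [551.7  14.1  29.8] [30 90 45]
(206, 210) [479.9 201.6  63.9] [21 22 29]
(264, 187) [555.3   7.1  27.2] [37 95 50]
(293, 184) [562.7 -91.9  29.1] [161  40  36]
(250, 170) [576.3  50.4 285.1] [73 60 62]
(300, 140) [617.1 -73.7 476.9] [191 187 192]
(290, 157) [657.  -85.3  24.8] [189 186 190]
```

View pics/ztop.png

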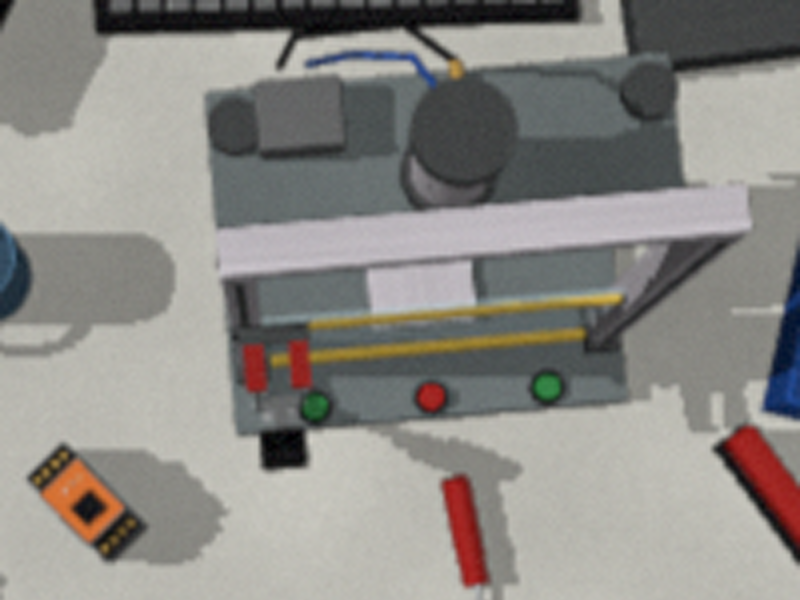

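View pics/zscene.png

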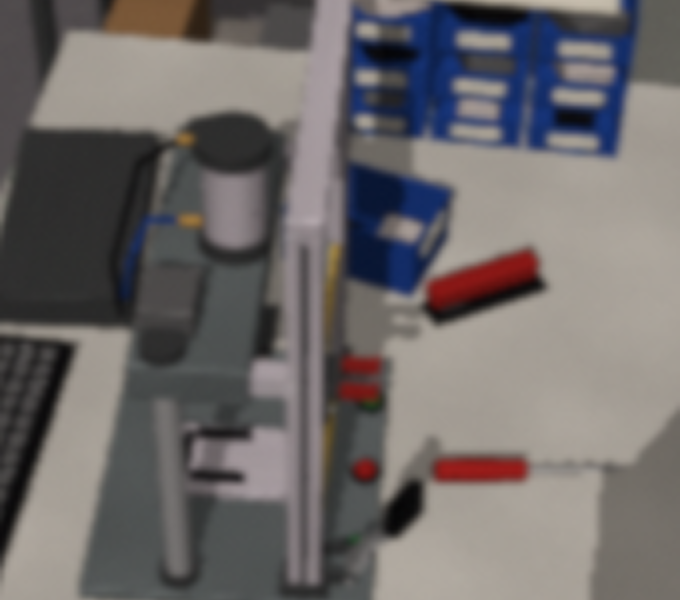

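```bash
cat >> h.py <<'E'
def ray(n,u,v,z):
    _,_,V,k=load(n); R=V[:3,:3];c=-R.T@V[:3,3]; d=R.T@np.array([(u-k[2])/k[0],(v-k[3])/k[1],1]); return c+d*(z-c[2])/d[2]
E
python3 - <<'E'
from h import *
p,W=cloud("top0")
fl=ray("top0",185+238/4,85+434/4,18);fr=ray("top0",185+626/4,85+400/4,18)
print(fl,fr,np.linalg.norm(fl-fr),np.arctan2(-(fr-fl)[0]*-1,-(fr-fl)[1]))
def comp(m,name,minn=30):
    n,cc,st,ce=cv2.connectedComponentsWithStats(m.astype(np.uint8))
    for i in range(1,n):
        if st[i,4]>=minn:
            a=W[cc==i]; print(name,st[i],a.mean(0).round(1),np.median(a,0).round(1),cv2.minAreaRect(a[:,:2].astype(np.float32)))
reg=(W[...,0]>400)&(abs(W[...,1])<350)
comp(reg&(W[...,2]>465)&(W[...,2]<490),"tie")
hsv=cv2.cvtColor(p,cv2.COLOR_RGB2HSV)
red=((hsv[...,0]<8)|(hsv[...,0]>172))&(hsv[...,1]>120)
comp(red&(W[...,2]>260),"red",8)
comp(reg&(p.max(2)<50)&(W[...,2]>80)&(W[...,2]<200)&(W[...,0]<560),"grip",8)
yel=(abs(hsv[...,0].astype(int)-24)<6)&(hsv[...,1]>130)
comp(yel&(W[...,0]>540),"yellow",8)
p,W=cloud("scene0")
comp((p.max(2)<60)&(W[...,2]>60)&(W[...,2]<200)&(W[...,0]<570)&(W[...,0]>440)&(abs(W[...,1])<80),"gripS",8)
hsv=cv2.cvtColor(p,cv2.COLOR_RGB2HSV)
red=((hsv[...,0]<8)|(hsv[...,0]>172))&(hsv[...,1]>120)
comp(red&(W[...,2]>260),"redS",8)
comp((W[...,2]>465)&(W[...,2]<490)&(W[...,0]>400)&(abs(W[...,1])<350),"tieS")
E
```

```text
[535.6781697   74.32025385  18.        ] [ 556.08728846 -259.16376945   18.        ] 334.1079554967919 0.06112345515087874
tie [ 239  131  134   24 1730] [611.4 -87.1 476.6] [611.2 -86.9 476.9] ((612.5300903320312, -87.009521484375), (31.165973663330078, 320.6990661621094), 3.4300765991210938)
red [246 171   6  12  58] [558.3  55.4 284.8] [559.4  56.2 284.7] ((558.04541015625, 55.13774108886719), (32.74702072143555, 13.495199203491211), 8.022027969360352)
red [257 170   6  12  57] [559.8  23.6 284.2] [558.8  23.  283.2] ((560.2120361328125, 23.523109436035156), (33.16087341308594, 12.828303337097168), 4.534765243530273)
grip [250 192  11  10  91] [514.8  37.2 130.8] [515.   38.2 134.8] ((515.3983764648438, 36.80970001220703), (30.292871475219727, 32.65556335449219), 6.755624294281006)
yellow [281 159  59   6  82] [ 609.7 -140.9  199.4] [ 610.2 -144.4  202.5] ((610.4392700195312, -131.88177490234375), (6.492753982543945, 178.89739990234375), 3.387557029724121)
yellow [262 165  18   2  22] [600.8 -10.1 204.3] [601.6  -9.5 201.6] ((599.7206420898438, -8.865774154663086), (10.67077255249
[... 367 characters left out ...]
496), 87.26591491699219)
gripS [265 210  10  14  87] [517.7  47.5 124.3] [516.6  50.4 127.5] ((519.3812866210938, 43.71087646484375), (31.824962615966797, 36.64390563964844), 5.052141189575195)
redS [255 179  10   5  40] [562.2  27.9 282.2] [562.5  29.2 282.5] ((562.3939208984375, 26.818077087402344), (30.853351593017578, 22.90734100341797), 6.434182643890381)
redS [254 186  10   4  37] [560.4  59.3 282.2] [560.2  60.1 282.6] ((560.7127685546875, 58.663150787353516), (16.733659744262695, 30.309932708740234), 85.99687957763672)
tieS [241  87  17  62 579] [612.5 -66.3 475.3] [612.4 -57.9 475.4] ((613.9822387695312, -84.11622619628906), (30.41681480407715, 326.7449035644531), 3.423384666442871)
```

```bash
cat >> h.py <<'E'
from scipy.spatial.transform import Rotation as Ro
YAW=0.060
def hdir(yaw): return np.array([np.cos(yaw),np.sin(yaw),0.])
def rot(yaw,down,s=1):
    """tool y = forward(yaw) tilted 'down' rad below horizontal; jaws along horizontal"""
    h=hdir(yaw); y=np.cos(down)*h-np.array([0,0,np.sin(down)]); x=s*np.array([-np.sin(yaw),np.cos(yaw),0.])
    return Ro.from_matrix(np.c_[x,y,np.cross(x,y)])
E
python3 - <<'E'
from h import *; from plant import *
c=calibration("wrist");V=np.array(c["view"]);R=Ro.from_rotvec(read_tool_rot()).as_matrix();P=read_position()
print("tool axes",R.round(2)); cam=-V[:3,:3].T@V[:3,3]
print("cam in tool",R.T@(cam-P)); print("cam z in tool",R.T@V[2,:3],"cam x",R.T@V[0,:3], c["fx"],c["cx"],c["cy"])
piv=np.array([561.,40,32])
h=hdir(YAW)
for L,d in((.5,30),(.5,45)):
  g=piv+97*(np.array([0,0,np.cos(L)])-np.sin(L)*h)
  for s in(1,-1):
    for back in(150,80,0):
      r=rot(YAW,np.radians(d),s)
      print(L,d,s,back,g.round(),solve_ik(g-back*r.as_matrix()[:,1],r.as_rotvec()))
g=np.array([687,-83,66])-35*h
for s in(1,-1):
  r=rot(YAW,np.radians(45),s);print("nest",s,solve_ik(g,r.as_rotvec()))
  r=rot(.767,np.radians(45),s);print("mod",s,solve_ik(np.array([482,203.5,38])-35*hdir(.767),r.as_rotvec()))
  r=rot(YAW,np.radians(60),s);print("hung",s,solve_ik([561,40,324],r.as_rotvec()))
E
```

```text
tool axes [[ 0.42 -0.   -0.91]
 [ 0.91 -0.    0.42]
 [-0.   -1.    0.  ]]
cam in tool [-2.95168085e-02 -1.80683869e+02  8.08683024e+01]
cam z in tool [-3.32593835e-04  9.61932318e-01 -2.73287588e-01] cam x [ 9.99999944e-01  3.13252279e-04 -1.14408143e-04] 282.87740442257495 257.5861353037614 192.18644634600594
0.5 30 1 150 [515.  37. 117.] None
0.5 30 1 80 [515.  37. 117.] None
0.5 30 1 0 [515.  37. 117.] None
0.5 30 -1 150 [515.  37. 117.] None
0.5 30 -1 80 [515.  37. 117.] None
0.5 30 -1 0 [515.  37. 117.] None
0.5 45 1 150 [515.  37. 117.] None
0.5 45 1 80 [515.  37. 117.] None
0.5 45 1 0 [515.  37. 117.] [-0.28328039 -0.39209031  2.49445715  0.71878119  0.36981165 -2.50263511]
0.5 45 -1 150 [515.  37. 117.] None
0.5 45 -1 80 [515.  37. 117.] None
0.5 45 -1 0 [515.  37. 117.] [-0.28328039 -0.39209031  2.49445715  0.71878119  0.36981165  0.63895754]
nest 1 None
mod 1 None
hung 1 [-0.195339   -0.38664637  2.00765732  0.14910995  1.01614384 -1.87207499]
nest -1 [-4.56034929e-01  1.53851422e-01  2.13325423e+00  1.21542008e+00
  3.81341546e-01 -1.11302179e-03]
mod -1 [-0.23352424 -0.13164685  2.49838129  1.21388577  0.6883226  -0.38432135]
hung -1 [-0.195339   -0.38664637  2.00765732  0.14910995  1.01614384  1.26951766]
```

```bash
python3 - <<'E'
from h import *; from plant import *
h=hdir(YAW); Z=np.array([0,0,1.])
for L,H in((.5,0),(.6,0),(.6,105),(.6,210),(.3,210),(0,210),(0,195)):
  g=np.array([561.,40,32+H])+97*(np.cos(L)*Z-np.sin(L)*h)
  out=[]
  for d in range(25,91,5):
    r=rot(YAW,np.radians(d),-1); y=r.as_matrix()[:,1]
    out.append((d,''.join('x' if solve_ik(g-b,r.as_rotvec()) is None else 'o' for b in (0,80*y,150*y,-100*Z,-150*Z+50*h))))
  print(L,H,out)
for d in (30,35,40,45,50,55):
    r=rot(YAW,np.radians(d),-1);q=np.array([687,-83,66])
    r2=rot(.767,np.radians(d),-1);m=np.array([482,203.5,38])-35*hdir(.767)
    print(d,[solve_ik(q-k*h+up*Z,r.as_rotvec()) is not None for k,up in((35,0),(35,15),(100,15),(200,15),(200,60))],[solve_ik(m+b*Z,r2.as_rotvec()) is not None for b in(0,50,100)])
E
```

```text
0.5 0 [(25, 'xxxxx'), (30, 'xxxxx'), (35, 'xxxox'), (40, 'xxxoo'), (45, 'oxxoo'), (50, 'ooxoo'), (55, 'ooooo'), (60, 'ooooo'), (65, 'ooooo'), (70, 'ooooo'), (75, 'ooooo'), (80, 'ooooo'), (85, 'ooooo'), (90, 'ooooo')]
0.6 0 [(25, 'xxxxx'), (30, 'xxxxx'), (35, 'xxxxx'), (40, 'xxxox'), (45, 'oxxoo'), (50, 'oxxoo'), (55, 'ooooo'), (60, 'ooooo'), (65, 'ooooo'), (70, 'ooooo'), (75, 'ooooo'), (80, 'ooooo'), (85, 'ooooo'), (90, 'ooooo')]
0.6 105 [(25, 'xxxxx'), (30, 'xxxox'), (35, 'xxxox'), (40, 'oxxoo'), (45, 'ooxoo'), (50, 'ooxoo'), (55, 'ooooo'), (60, 'ooooo'), (65, 'ooooo'), (70, 'ooooo'), (75, 'ooooo'), (80, 'ooooo'), (85, 'ooooo'), (90, 'ooooo')]
0.6 210 [(25, 'xxxox'), (30, 'oxxox'), (35, 'oxxox'), (40, 'oxxoo'), (45, 'ooxoo'), (50, 'ooooo'), (55, 'ooooo'), (60, 'ooooo'), (65, 'ooooo'), (70, 'ooooo'), (75, 'ooooo'), (80, 'ooooo'), (85, 'ooooo'), (90, 'ooooo')]
0.3 210 [(25, 'oxxox'), (30, 'oxxoo'), (35, 'oxxoo'), (40, 'ooxoo'), (45, 'ooooo'), (50, 'ooooo'), (55, 'ooooo'), (60, 'ooooo'), (65, 'ooooo'), (70, 'ooooo'), (75, 'ooooo'), (80, 'ooooo'), (85, 'ooooo'), (90, 'ooooo')]
0 210 [(25, 'oxxoo'), (30, 'ooxoo'), (35, 'ooxoo'), (40, 'ooooo'), (45, 'ooooo'), (50, 'ooooo'), (55, 'ooooo'), (60, 'ooooo'), (65, 'ooooo'), (70, 'ooooo'), (75, 'ooooo'), (80, 'ooooo'), (85, 'ooooo'), (90, 'ooooo')]
0 195 [(25, 'oxxoo'), (30, 'ooxoo'), (35, 'ooxoo'), (40, 'ooxoo'), (45, 'ooooo'), (50, 'ooooo'), (55, 'ooooo'), (60, 'ooooo'), (65, 'ooooo'), (70, 'ooooo'), (75, 'ooooo'), (80, 'ooooo'), (85, 'ooooo'), (90, 'ooooo')]
30 [True, True, True, False, False] [False, False, False]
35 [True, True, True, False, False] [False, False, False]
40 [True, True, True, False, False] [True, False, True]
45 [True, True, True, True, True] [True, True, True]
50 [True, True, True, True, True] [True, True, True]
55 [True, True, True, True, True] [True, True, True]
```

```bash
cat >> h.py <<'E'
def snap(n,name):
    from plant import calibration,capture
    c=calibration(n);p,d=capture(n); cv2.imwrite(f"pics/{name}.png",cv2.resize(p[:,:,::-1],None,fx=1.5,fy=1.5,interpolation=cv2.INTER_CUBIC))
    np.savez(f"pics/{name}.npz",p=p,d=d,V=c["view"],k=[c["fx"],c["fy"],c["cx"],c["cy"]])
Z=np.array([0,0,1.])
E
python3 - <<'E'
from h import *; from plant import *
h=hdir(YAW); L=.5
g=np.array([561.,40,32])+97*(np.cos(L)*Z-np.sin(L)*h)
r=rot(YAW,np.radians(55),-1); y=r.as_matrix()[:,1]
move_pose(g-120*y,r.as_rotvec()); command_gripper(94); dwell(.2)
snap("wrist","w1"); print(read_time(),read_position(),g,read_joints())
E
```

```text
2.6917 [445.89196092  33.17667237 215.42859796] [514.57940535  37.21141722 117.1255085 ] [-0.32278428 -0.78291543  2.45823362  0.27516444  0.90902233  1.08021187]
```

View pics/w1.png

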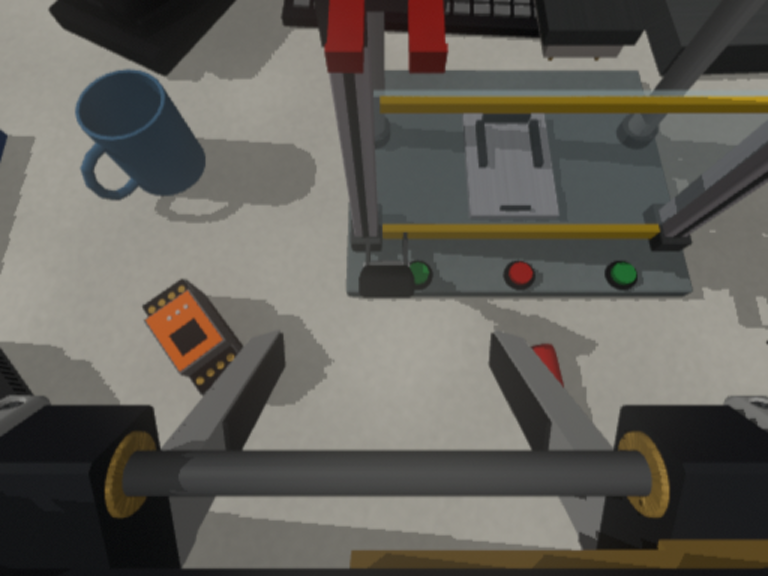

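The wrist view clearly shows the grip at (387,280), the prongs at (346,50) and (428,50), the nest at about (512,165) and the module at (190,335), all in 1.5x pixels. I'll measure each of these.

```bash
python3 - <<'E'
from h import *
p,W=cloud("w1"); P0=np.array([687,-83,0.]);M=Ro.from_euler('z',YAW).as_matrix()
hsv=cv2.cvtColor(p,cv2.COLOR_RGB2HSV)
def comp(m,name,minn=30):
    n,cc,st,ce=cv2.connectedComponentsWithStats(m.astype(np.uint8))
    for i in range(1,n):
        if st[i,4]>=minn:
            a=W[cc==i]; a=a[~np.isnan(a[:,0])]; r=cv2.minAreaRect(a[:,:2].astype(np.float32)); lo,hi=np.percentile(a,[2,98],0)
            print(name,st[i],"lo",lo.round(1),"hi",hi.round(1),"rect",np.round(r[0],1),np.round(r[1],1),round(r[2],2),"press",((np.r_[r[0],0]-P0)@M).round(1)[:2])
red=((hsv[...,0]<8)|(hsv[...,0]>172))&(hsv[...,1]>120)
comp(red&(W[...,2]>270)&(W[...,2]<300),"prong")
comp((p.max(2)<70)&(W[...,2]>70)&(W[...,2]<160)&(W[...,0]>480)&(W[...,0]<560)&(abs(W[...,1]-37)<40),"grip")
yel=(abs(hsv[...,0].astype(int)-24)<6)&(hsv[...,1]>130)
comp(yel&(W[...,0]>540),"yellow")
org=(abs(hsv[...,0].astype(int)-9)<7)&(hsv[...,1]>130)&(W[...,2]>40)&(W[...,2]<75)&(W[...,1]>100)
comp(org,"orange")
comp((W[...,2]>25)&(W[...,2]<75)&(W[...,1]>130)&(W[...,0]<560),"mod")
for a,b in((18,24),(25,31),(31.5,34.5),(35,38),(38,43)):
  comp((W[...,2]>a)&(W[...,2]<b)&(np.linalg.norm(W[...,:2]-P0[:2],axis=-1)<75),f"nest{a}",12)
for u,v in((348,294),(690,296)):
  q=ray("w1",u/1.5,v/1.5,18);print("base corner",q,(q-P0)@M)
for u,v in((472,116),(546,116),(556,213),(470,216),(363,288)): print(u,v,W[int(v/1.5),int(u/1.5)], (W[int(v/1.5),int(u/1.5)]-P0)@M)
E
python3 -c "
import cv2;p=cv2.imread('pics/w1.png');cv2.imwrite('pics/w1z.png',cv2.resize(p[60:310,320:600],None,fx=2.4,fy=2.4,interpolation=2))"
```

```text
prong [ 216    0   28   48 1165] lo [539.9  49.3 280.3] hi [572.3  63.6 289.3] rect [560.2  56.9] [43.2 16.8] 8.02 press [-118.2  147.2]
prong [ 271    0   27   48 1157] lo [541.6  17.8 280.5] hi [574.1  31.9 289.4] rect [558.8  24.6] [35.4 14.7] 3.74 press [-121.5  115.1]
grip [239 177  37  21 732] lo [496.2  20.2 106.4] hi [529.8  55.5 142.2] rect [513.1  38.4] [34.7 37.1] 3.55 press [-166.3  131.6]
yellow [ 253   64  259   12 2658] lo [ 595.5 -183.8  197. ] hi [612.1  42.3 204.8] rect [604.6 -72. ] [  8.9 238.3] 3.57 press [-81.6  16. ]
yellow [ 255  149  185   11 1636] lo [ 592.9 -216.2   26.6] hi [613.2  41.9  41.1] rect [603.3 -88. ] [  9.7 269.5] 3.64 press [-83.8   0.1]
orange [  97  194   51   53 1122] lo [451.4 177.9  61.2] hi [508.9 234.3  64.6] rect [480.4 206.3] [57.8 41. ] 43.04 press [-188.9  301.2]
mod [  94  186   67   78 2742] lo [437.6 168.9  34.4] hi [522.4 244.5  64.7] rect [479.9 205.8] [99.2 45.1] 43.6 press [-189.4  300.7]
mod [  0 250  10  17  82] lo [417.  357.8  25.6] hi [435.2 377.   41.9] rect [426.  367.3] [31.2  2.1] 46.82 press [-233.5  465.2]
base corner [533.64748793  76.33722829  18.        ] [-143.52206176  168.24613834   18.        ]
base corner [ 551.53150471 -254.72003708   18.        ] [-145.52174656 -163.2878       18.        ]
472 116 [603.81063599 -11.26997443 187.77234005] [-78.73844836  76.58931782 187.77234005]
546 116 [607.51239003 -59.72468277 186.86782411] [-77.94889391  27.99982978 186.86782411]
556 213 [ 610.67013205 -113.22285334   59.54804787] [-78.00479878 -25.59142382  59.54804787]
470 216 [605.39837558 -34.8453249   54.84478646] [-78.56723831  52.96118302  54.84478646]
363 288 [499.62509544  52.74570616 138.31506688] [-178.8978745   146.73718718  138.31506688]
```

View pics/w1z.png

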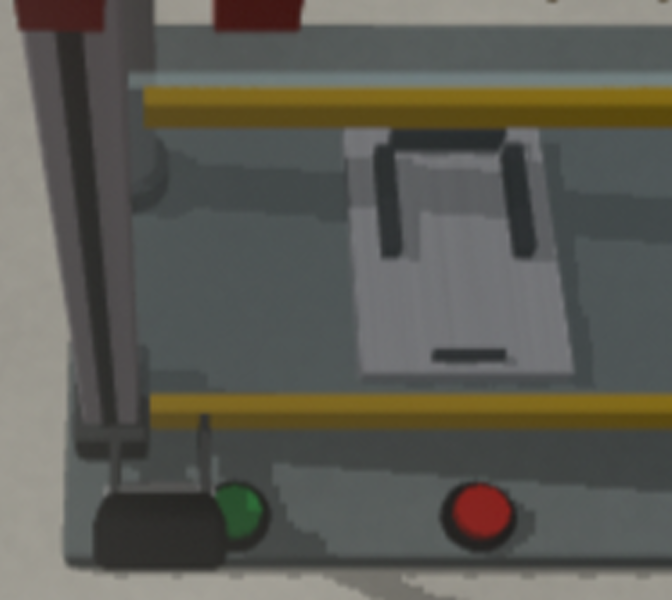

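```bash
python3 - <<'E'
from h import *; from plant import *
h=hdir(YAW)
g=np.array([514.6,38.0,117.5])
r=rot(YAW,np.radians(55),-1)
print(move_linear(g,vel=120,f_stop=15)); f0=read_contact_force();print(read_position(),f0)
command_gripper(30,force=15); dwell(.2); print(read_finger_gap(),read_position(),read_contact_force()-f0)
snap("wrist","w2");print(read_time())
E
```

```text
False
[514.76510681  37.92901731 118.0073    ] [ 0.20183415  0.58992545 -0.36435517]
37.9278501592828 [514.63092976  37.79019297 117.48567664] [-0.88667828 -4.09121434  0.14522059]
4.9917
```

View pics/w2.png

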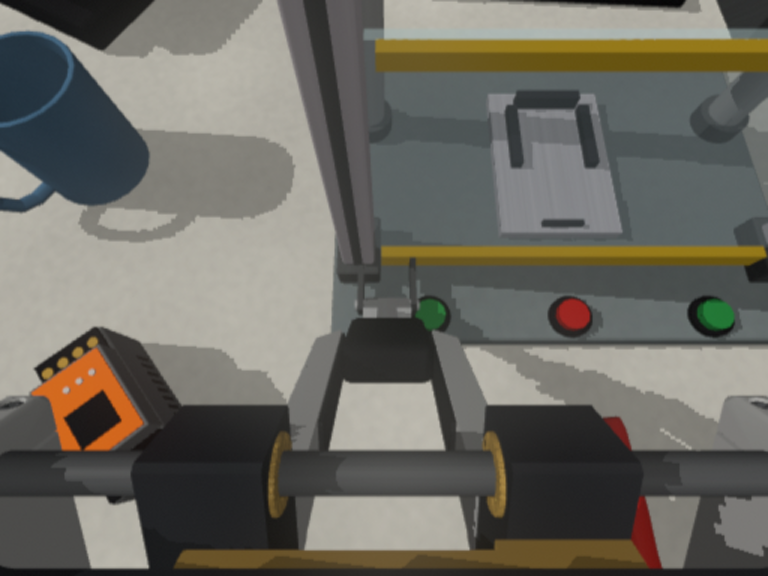

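```bash
cat >> h.py <<'E'
PIV=np.array([561.,40.,32.]); PIV[1]=39.8
def gp(L,H,dy=0):
    return PIV+97*(np.cos(L)*Z-np.sin(L)*hdir(YAW))+np.array([0,dy,H])
E
python3 - <<'E'
from h import *; from plant import *
PIV[:]=[561.1,39.8,32.3]
command_gripper(30,force=50); dwell(.1); f=lambda:read_contact_force().round(1)
print(read_finger_gap(),f())
for L,d in((.58,53),(.66,51)):
    move_linear(gp(L,1),rot(YAW,np.radians(d),-1).as_rotvec(),vel=60)
dwell(.1);print(read_position(),gp(.66,1),f(),read_finger_gap())
print(move_linear(gp(.66,40),vel=80,f_stop=35)); print(f(),read_moment())
snap("wrist","w3");snap("top","t3");print(read_time(),read_position())
E
```

```text
37.748496797739925 [-0.4 -4.1 -0.4]
[501.49579406  36.8695055  109.50198104] [501.73468345  36.23380054 109.92924646] [ 6.4  2.  -6.8] 37.7260822022924
False
[ 6.7  1.3 -5.5] [ 0.06463149 -0.14901735  0.06061084]
6.7 [501.63404803  36.88602352 148.59182515]
```

View pics/w3.png

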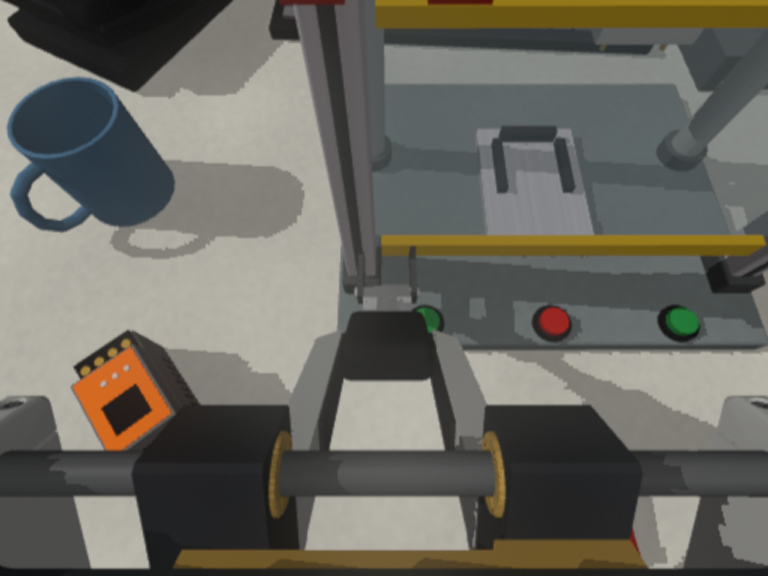

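```bash
python3 - <<'E'
from h import *; from plant import *
PIV[:]=[561.1,39.8,32.3]
f=lambda:read_contact_force().round(1)
print(move_linear(gp(.66,130),vel=120,f_stop=35),f(),read_position())
print(move_linear(gp(.66,209),vel=100,f_stop=35),f(),read_position());dwell(.15);print(f(),read_position(),gp(.66,209))
snap("wrist","w4");snap("top","t4");snap("scene","s4");print(read_time(),read_finger_gap())
E
python3 - <<'E'
from h import *
for n in("t3","t4","w4"):
    p,W=cloud(n);hsv=cv2.cvtColor(p,cv2.COLOR_RGB2HSV)
    yel=(abs(hsv[...,0].astype(int)-24)<6)&(hsv[...,1]>130)&(W[...,0]>540)
    k,cc,st,ce=cv2.connectedComponentsWithStats(yel.astype(np.uint8))
    for i in range(1,k):
        if st[i,4]>=20: a=W[cc==i];print(n,st[i],np.nanpercentile(a,[3,50,97],axis=0).round(1).tolist())
a=cv2.imread("pics/t4.png")[200:330,330:560];b=cv2.imread("pics/s4.png")[170:370,300:450]
cv2.imwrite("pics/c4.png",np.hstack([cv2.resize(a,(460,400)),cv2.resize(b,(300,400))]))
E
```

```text
False [ 8.3 -0.2 -5.5] [501.56693909  36.89140705 238.08698305]
False [ 7.5  0.6 -6.2] [501.63173226  36.8835629  316.50938067]
[ 8.1  0.2 -6.4] [501.63184414  36.87827437 316.39058444] [501.73468345  36.23380054 317.92924646]
8.8417 37.70656965143705
t3 [252 157  91   9 134] [[590.7, -219.9, 198.0], [607.2, -103.8, 241.5], [616.8, 35.8, 281.0]]
t3 [263 166  70   8 180] [[598.0, -214.5, 16.6], [606.0, -106.3, 76.4], [614.5, 3.4, 85.5]]
t4 [252 157  91   9 237] [[591.1, -209.9, 234.1], [604.9, -91.0, 245.2], [613.9, 35.6, 279.3]]
w4 [ 250    0  262   19 4704] [[595.4, -85.8, 403.7], [599.7, -21.2, 408.4], [604.2, 43.1, 411.5]]
w4 [ 285  157  226   13 2871] [[595.2, -213.4, 233.4], [603.5, -103.9, 246.1], [612.7, 7.1, 247.9]]
w4 [255 164  13   6  77] [[592.3, 32.9, 232.9], [593.0, 39.3, 238.6], [593.8, 45.7, 245.4]]
```

View pics/w4.png

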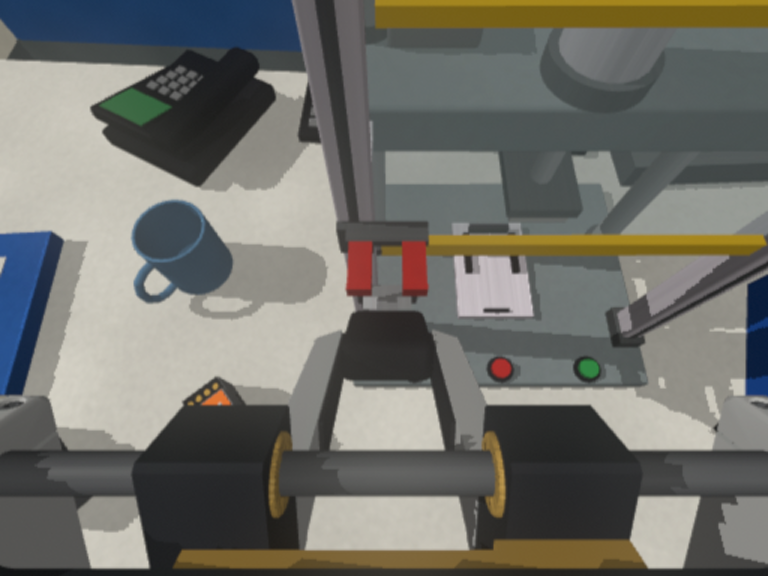

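View pics/c4.png

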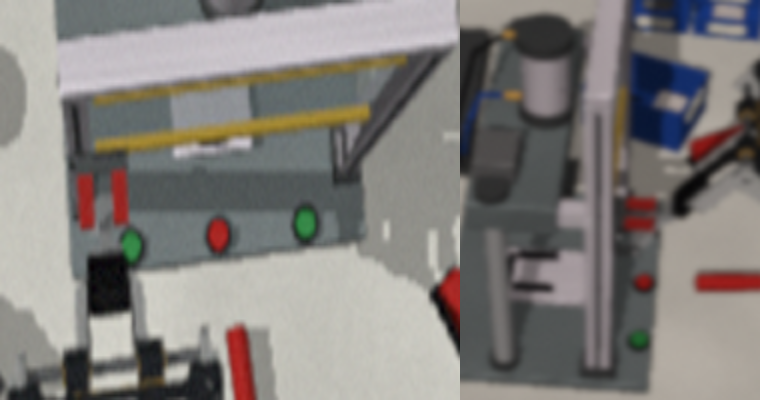

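```bash
python3 - <<'E'
from h import *; from plant import *
PIV[:]=[561.1,40.4,32]
def g(L,H): return PIV+98*(np.cos(L)*Z-np.sin(L)*hdir(YAW))+np.array([0,0,H+1.3])
f=lambda:read_contact_force().round(1)
move_linear(g(.65,210),vel=40); print(f(),read_position())
for L,d in zip((.5,.37,.24,.12,0.),(54,57,60,63,65)):
    s=move_linear(g(L,210.5),rot(YAW,np.radians(d),-1).as_rotvec(),vel=60,f_stop=25)
    print(L,s,f(),read_position().round(1),g(L,210.5).round(1))
    if s: break
snap("wrist","w5");snap("top","t5");print(read_time(),read_finger_gap())
E
python3 - <<'E'
from h import *
for n in("w5",):
    p,W=cloud(n);hsv=cv2.cvtColor(p,cv2.COLOR_RGB2HSV)
    yel=(abs(hsv[...,0].astype(int)-24)<6)&(hsv[...,1]>130)&(W[...,0]>540)
    k,cc,st,ce=cv2.connectedComponentsWithStats(yel.astype(np.uint8))
    for i in range(1,k):
        if st[i,4]>=20: a=W[cc==i];print(n,st[i],np.nanpercentile(a,[3,50,97],axis=0).round(1).tolist())
E
```

```text
[ 7.  -2.6 -6. ] [501.7650927   36.97399314 319.72072802]
0.5 False [-0.4 -4.8 -7.8] [513.   37.7 326.7] [514.2  37.6 329.8]
0.37 False [-1.1 -3.8 -7.8] [525.3  38.4 334.2] [525.7  38.3 335.2]
0.24 False [-1.6 -3.9 -6.6] [537.7  39.2 338.8] [537.8  39.  339. ]
0.12 False [-3.1 -3.3 -6.1] [549.3  39.8 341. ] [549.4  39.7 341.1]
0.0 False [-3.4 -1.5 -6. ] [560.8  40.5 341.6] [561.1  40.4 341.8]
11.0083 37.766905227445676
w5 [ 249  139  263   17 4374] [[596.0, -71.5, 406.5], [601.2, -14.0, 412.5], [606.6, 43.3, 413.8]]
w5 [ 254  194  258    9 2273] [[595.1, -211.4, 243.9], [604.2, -88.0, 248.6], [613.8, 38.3, 250.0]]
w5 [322 288  12  16 110] [[540.1, 19.4, 451.0], [541.3, 20.2, 456.6], [542.8, 20.5, 460.1]]
```

View pics/w5.png

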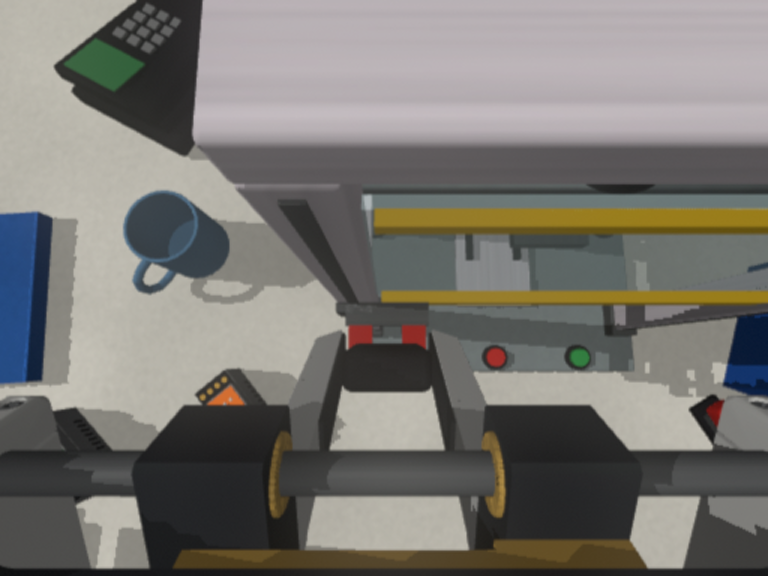

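```bash
python3 - <<'E'
from h import *; from plant import *
f=lambda:read_contact_force().round(1)
p=read_position()
for dz in(8,11,13,15,17):
    s=move_linear([561.1,40.5,341.8-dz],vel=40,f_stop=12); print(dz,s,f(),read_position().round(1))
    if s or f()[2]>1: break
snap("wrist","w6");print(read_time())
E
```

```text
8 False [-3.1 -1.8 -7.4] [560.8  40.5 333.3]
11 False [-2.8 -1.9 -7.8] [561.   40.5 330.5]
13 False [-2.4 -1.2 -8.2] [561.1  40.5 328.6]
15 False [-5.  -2.5 -3. ] [561.5  40.6 328.3]
17 False [-6.1 -1.2  1.9] [562.2  40.6 328.2]
12.4083
```

View pics/w6.png

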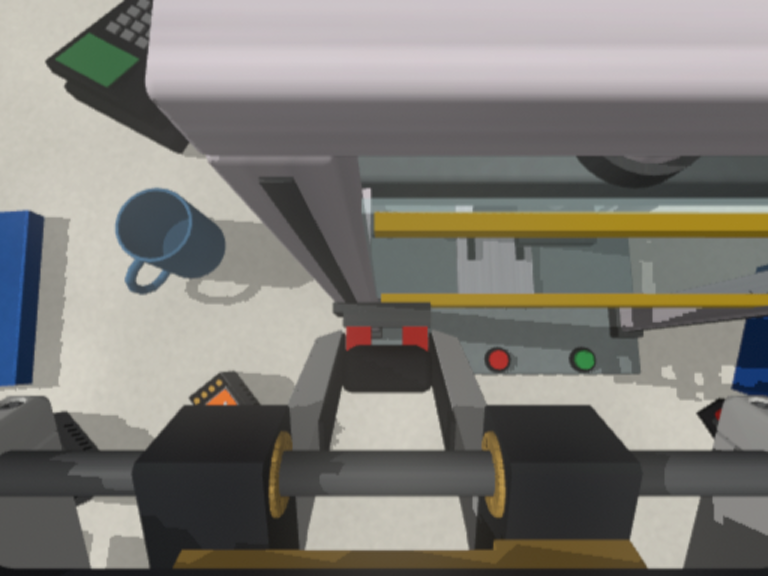

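```bash
python3 - <<'E'
from h import *
for n in("w5","w6"):
    p,W=cloud(n);hsv=cv2.cvtColor(p,cv2.COLOR_RGB2HSV)
    yel=(abs(hsv[...,0].astype(int)-24)<6)&(hsv[...,1]>130)&(W[...,0]>540)&(W[...,0]<620)
    k,cc,st,ce=cv2.connectedComponentsWithStats(yel.astype(np.uint8))
    for i in range(1,k):
        if st[i,4]>=500: a=W[cc==i];print(n,np.nanpercentile(a,[10,50,90],axis=0).round(1).tolist())
    g=(p.max(2)<70)&(abs(W[...,0]-561)<40)&(abs(W[...,1]-40)<17)&(W[...,2]>290)&(W[...,2]<370)
    a=W[g];print("grip",len(a),np.nanpercentile(a,[2,50,98],axis=0).round(1).tolist())
a=cv2.imread("pics/w6.png")[280:410,310:470];cv2.imwrite("pics/w6z.png",cv2.resize(a,None,fx=4.5,fy=4.5,interpolation=2))
E
```

```text
w5 [[597.2, -62.4, 408.6], [601.2, -14.0, 412.5], [605.1, 34.8, 413.5]]
w5 [[597.3, -192.7, 246.8], [604.2, -88.0, 248.6], [611.2, 17.0, 249.5]]
grip 1704 [[542.4, 23.8, 321.7], [551.6, 40.1, 362.0], [562.0, 56.2, 363.7]]
w6 [[597.2, -62.6, 395.4], [601.0, -13.0, 399.0], [604.7, 34.9, 399.9]]
w6 [[597.9, -194.3, 233.7], [604.3, -93.4, 235.1], [611.2, 10.4, 236.1]]
grip 1642 [[543.6, 23.8, 322.8], [552.4, 40.0, 348.5], [562.6, 56.2, 350.1]]
```

View pics/w6z.png

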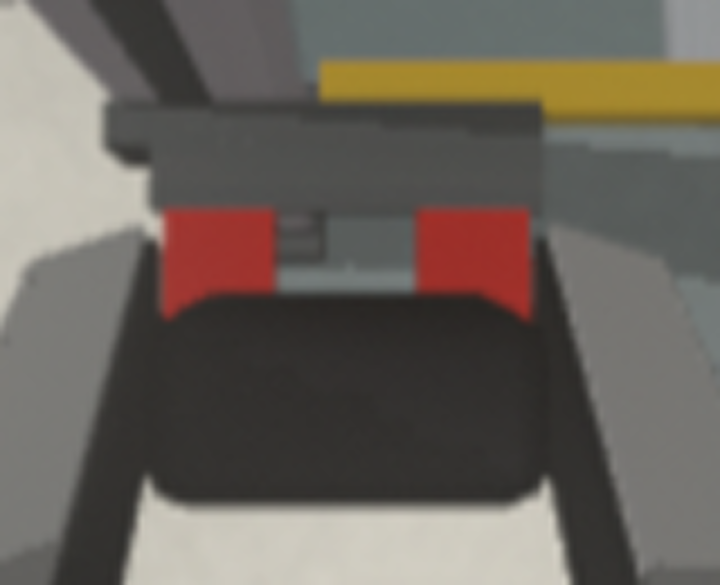

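```bash
python3 - <<'E'
from h import *
for n in("w6",):
    p,W=cloud(n)
    g=(p.max(2)<80)&(abs(W[...,0]-561)<40)&(abs(W[...,1]-40)<14)&(W[...,2]>290)&(W[...,2]<370)
    # profile at column
    for u in (250,257,264):
        print([tuple(W[v,u].round(1)[[0,2]]) for v in range(225,265,3)])
    hsv=cv2.cvtColor(p,cv2.COLOR_RGB2HSV)
    red=((hsv[...,0]<8)|(hsv[...,0]>172))&(hsv[...,1]>120)&(W[...,2]>270)&(W[...,2]<300)
    print(np.nanpercentile(W[red],[2,50,98],axis=0).round(1))
E
```

```text
[(np.float64(579.4), np.float64(24.7)), (np.float64(574.4), np.float64(18.2)), (np.float64(561.5), np.float64(324.9)), (np.float64(559.1), np.float64(347.8)), (np.float64(557.3), np.float64(349.0)), (np.float64(555.5), np.float64(348.8)), (np.float64(553.6), np.float64(349.1)), (np.float64(551.9), np.float64(349.8)), (np.float64(550.0), np.float64(349.2)), (np.float64(548.2), np.float64(348.8)), (np.float64(546.4), np.float64(348.6)), (np.float64(544.5), np.float64(346.4)), (np.float64(542.6), np.float64(345.8)), (np.float64(510.7), np.float64(1.6))]
[(np.float64(580.5), np.float64(16.7)), (np.float64(575.1), np.float64(19.1)), (np.float64(561.9), np.float64(323.0)), (np.float64(559.4), np.float64(347.4)), (np.float64(557.5), np.float64(348.3)), (np.float64(555.7), np.float64(349.9)), (np.float64(553.9), np.float64(349.5)), (np.float64(552.1), np.float64(349.2)), (np.float64(550.3), np.float64(347.9)), (np.float64(548.5), np.float64(349.0)), (np.float64(546.6), np.float64(348.0)), (np.float64(544.9), np.float64(348.2)), (np.float64(542.9), np.float64(345.7)), (np.float64(511.3), np.float64(-0.1))]
[(np.float64(581.2), np.float64(18.6)), (np.float64(575.9), np.float64(18.8)), (np.float64(562.2), np.float64(323.6)), (np.float64(559.7), np.float64(347.2)), (np.float64(557.8), np.float64(348.6)), (np.float64(556.0), np.float64(350.1)), (np.float64(554.2), np.float64(349.3)), (np.float64(552.3), np.float64(348.6)), (np.float64(550.5), np.float64(349.0)), (np.float64(548.7), np.float64(348.9)), (np.float64(546.9), np.float64(348.5)), (np.float64(545.2), np.float64(348.7)), (np.float64(543.1), np.float64(344.9)), (np.float64(512.1), np.float64(0.1))]
[[562.1  19.  283. ]
 [568.9  32.8 285.1]
 [574.8  63.6 286.5]]
```

```bash
python3 - <<'E'
from h import *; from plant import *
f=lambda:read_contact_force().round(1)
s=move_linear([568,41.0,326.5],vel=30,f_stop=15); dwell(.1);print(s,f(),read_position().round(1))
snap("wrist","w7")
p,W=cloud("w7")
for u in (257,): print([tuple(W[v,u].round(1)[[0,2]].tolist()) for v in range(225,268,3)])
E
```

```text
False [-4.3 -1.1 -0.9] [568.8  41.  328.5]
[(574.4, 285.9), (581.3, 17.5), (576.0, 18.3), (566.1, 344.9), (564.2, 348.4), (562.4, 347.8), (560.6, 348.7), (558.8, 350.0), (556.9, 349.0), (555.2, 349.7), (553.4, 349.3), (551.5, 348.4), (549.6, 347.4), (517.4, 0.4), (512.1, -0.0)]
```

```bash
python3 - <<'E'
from h import *; from plant import *
f=lambda:read_contact_force().round(1)
command_gripper(48); dwell(.1);print(f(),read_position().round(1),read_finger_gap())
snap("wrist","w8")
p=read_position(); r=rot(YAW,np.radians(65),-1); y=r.as_matrix()[:,1]
print(move_linear(p-25*y-12*hdir(YAW),vel=60,f_stop=10),f())
p=read_position();print(move_linear(p-70*y,vel=120,f_stop=10),f())
dwell(.3);snap("wrist","w9");print(read_time(),read_position())
E
```

```text
[ 0.8  0.7 -0.3] [568.3  41.  326.8] 48.00057990921055
False [ 0.6 -0.1 -0.8]
False [ 0.6 -0.  -0.2]
15.2667 [516.01965403  37.88223928 412.30377156]
```

View pics/w9.png

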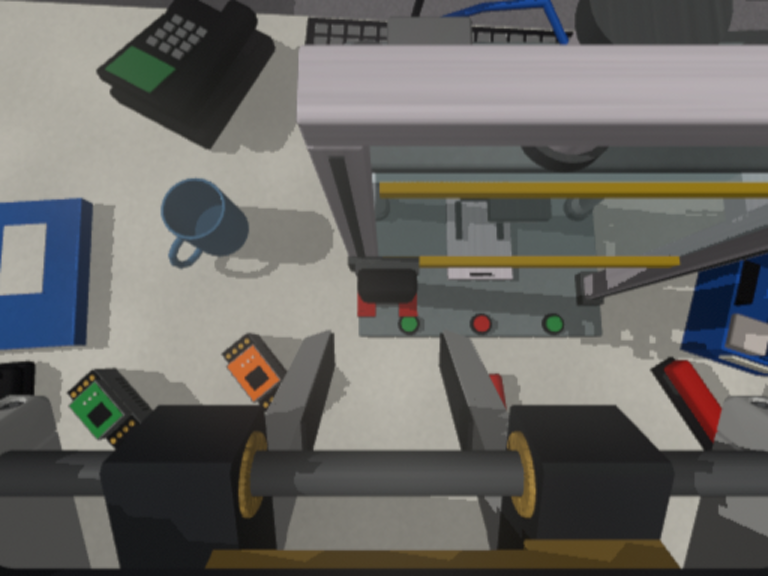

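```bash
python3 - <<'E'
from h import *; from plant import *
p,W=cloud("w9");hsv=cv2.cvtColor(p,cv2.COLOR_RGB2HSV)
yel=(abs(hsv[...,0].astype(int)-24)<6)&(hsv[...,1]>130)&(W[...,0]>540)&(W[...,0]<620)
k,cc,st,ce=cv2.connectedComponentsWithStats(yel.astype(np.uint8))
for i in range(1,k):
    if st[i,4]>=500: a=W[cc==i];print(np.nanpercentile(a,[3,50,97],axis=0).round(1).tolist())
ax=hdir(.755);m=np.array([480.5,205.5,38])-35*ax; h=hdir(YAW)
for d in(40,41,42,43,44,45,47):
    r=rot(.755,np.radians(d),-1);y=r.as_matrix()[:,1];r1=rot(YAW,np.radians(d),-1);q=np.array([687,-83,66])
    print(d,[solve_ik(t,r.as_rotvec()) is not None for t in(m,m+20*Z,m+60*Z,m-40*y,m-80*y,m-40*y+60*Z,m-40*y+100*Z)],[solve_ik(q-k*h+u*Z,r1.as_rotvec()) is not None for k,u in((35,0),(35,20),(70,20),(120,20),(160,20),(200,60),(200,100))])
E
```

```text
[[596.2, -149.1, 392.9], [603.2, -55.9, 398.6], [610.3, 40.5, 400.0]]
[[595.8, -213.5, 228.6], [604.5, -104.5, 234.8], [613.1, 6.3, 236.3]]
40 [True, False, False, False, False, False, False] [True, True, True, True, True, False, False]
41 [True, True, False, False, False, False, False] [True, True, True, True, True, False, True]
42 [True, True, True, False, False, False, False] [True, True, True, True, True, False, True]
43 [True, True, True, False, False, False, False] [True, True, True, True, True, True, True]
44 [True, True, True, False, False, False, False] [True, True, True, True, True, True, True]
45 [True, True, True, False, False, False, True] [True, True, True, True, True, True, True]
47 [True, True, True, False, False, False, True] [True, True, True, True, True, True, True]
```

```bash
python3 - <<'E'
from h import *; from plant import *
ax=hdir(.755);m=np.array([480.5,205.5,38])-35*ax
r=rot(.755,np.radians(45),-1)
for b in(100,90,80,70,60):
    q=solve_ik(m+b*Z,r.as_rotvec())
    if q is not None: print(b,q);break
p=read_position();move_linear(p-[60,0,0],vel=200)
move_pose(m+b*Z,r.as_rotvec());command_gripper(90);dwell(.2);snap("wrist","w10");print(read_time(),read_position())
p,W=cloud("w10");hsv=cv2.cvtColor(p,cv2.COLOR_RGB2HSV)
org=(abs(hsv[...,0].astype(int)-9)<7)&(hsv[...,1]>130)&(W[...,2]>50)&(W[...,2]<75)
near=np.linalg.norm(W[...,:2]-[480,205],axis=-1)<75
for nm,mm in(("or",org&near),("all",(W[...,2]>25)&(W[...,2]<75)&near)):
    k,cc,st,ce=cv2.connectedComponentsWithStats(mm.astype(np.uint8))
    for i in range(1,k):
        if st[i,4]>=200:
            a=W[cc==i];print(nm,st[i],np.median(a,0).round(1),cv2.minAreaRect(a[:,:2].astype(np.float32)))
E
```

```text
100 [-0.22280639 -0.46335951  2.49470636  0.90791907  0.83893371  0.05341944]
17.95 [455.00493733 181.52653142 137.99612394]
or [ 237  201   44   53 1694] [481.7 207.2  62.9] ((480.0399169921875, 205.7880096435547), (55.66618728637695, 41.46063232421875), 43.00891876220703)
all [ 235  190   47   97 4313] [470.5 197.2  62.1] ((479.6195373535156, 205.51463317871094), (99.80076599121094, 45.082298278808594), 43.23834991455078)
```

View pics/w10.png

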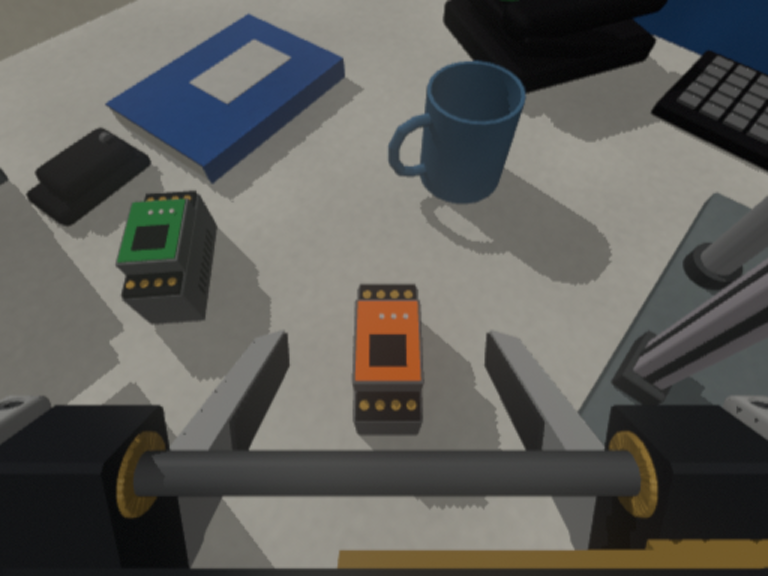

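```bash
python3 - <<'E'
from h import *; from plant import *
f=lambda:read_contact_force().round(1)
ax=hdir(.753);m=np.array([480.0,205.6,38])-35*ax
r=rot(.753,np.radians(45),-1)
print(move_linear(m,r.as_rotvec(),vel=90,f_stop=10),f(),read_position())
command_gripper(30,force=20);dwell(.1);print(read_finger_gap(),f())
command_gripper(30,force=55);dwell(.1);print(read_finger_gap(),f(),read_position())
move_linear(m+15*Z,vel=40);dwell(.2);print(f(),read_moment(),read_finger_gap())
snap("wrist","w11");print(read_time())
E
```

```text
False [ 0.6 -0.5 -0.2] [454.80495553 181.58088302  38.38808071]
44.964695324562456 [ 0.3 -1.4  0. ]
44.433925506023606 [ 1.3 -1.9  0. ] [454.60681662 181.53094481  38.05139211]
[-0.5  0.7 -2.6] [-0.60702616  0.70216611  0.0303371 ] 44.00291046436443
21.1667
```

View pics/w11.png

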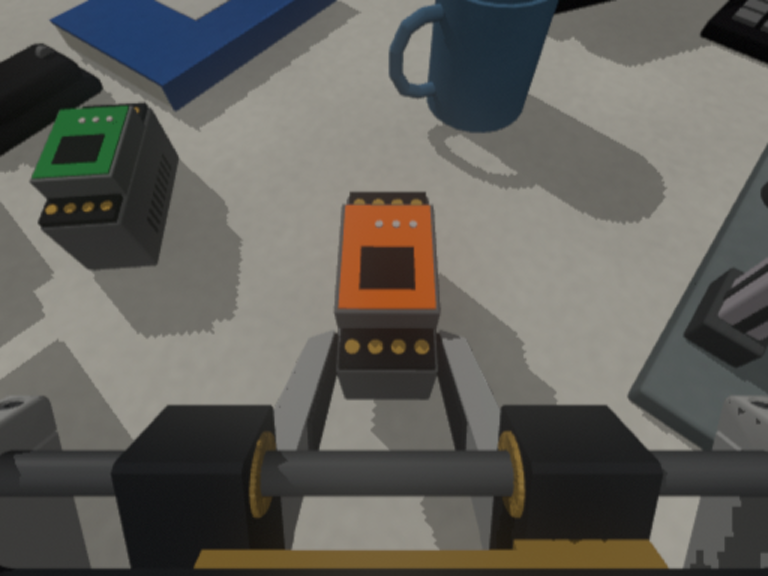

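```bash
cat >> h.py <<'E'
def modpose(n):
    p,W=cloud(n);hsv=cv2.cvtColor(p,cv2.COLOR_RGB2HSV)
    m=(abs(hsv[...,0].astype(int)-9)<7)&(hsv[...,1]>130)&(W[...,2]>50)
    k,cc,st,ce=cv2.connectedComponentsWithStats(m.astype(np.uint8)); i=1+np.argmax(st[1:,4])
    mk=cv2.erode((cc==i).astype(np.uint8),np.ones((3,3)))>0
    a=W[mk];c=a.mean(0);nv=np.linalg.svd(a-c)[2][2];nv*=np.sign(nv[2])
    r=cv2.minAreaRect(W[cc==i][:,:2].astype(np.float32))
    return st[i],c.round(1),nv.round(3),r
E
python3 -c "
from h import *
print(modpose('w10'));print(modpose('w11'))"
```

```text
(array([ 237,  201,   44,   53, 1694], dtype=int32), array([480.1, 206. ,  62.9]), array([0.001, 0.001, 1.   ]), ((480.0399169921875, 205.7880096435547), (55.66618728637695, 41.46063232421875), 43.00891876220703))
(array([ 226,  136,   65,   70, 3244], dtype=int32), array([479.1, 206.6,  77. ]), array([0.01 , 0.009, 1.   ]), ((484.28546142578125, 210.89639282226562), (69.11997985839844, 41.408634185791016), 42.724361419677734))
```

```bash
python3 - <<'E'
from h import *
P0=np.array([687,-83,0.]);M=Ro.from_euler('z',YAW).as_matrix()
for nm,u,v,z in(("plate FL",362,374,28),("plate FR",572,374,28),("plate BL",345,130,28),("plate BR",540,130,28),("lipTL",432,348,33),("lipTR",506,348,33),("guideL tl",374,146,36),("guideL bl",384,250,36),("guideL br",402,250,36),("guideR bl",513,250,36),("guideR br",536,250,36),("stopL top",390,130,40),("stopR top",506,130,40),("stop botL",392,151,28),("stop botR",506,151,28)):
    q=ray("w1",(320+u/2.4)/1.5,(60+v/2.4)/1.5,z);print(nm,((q-P0)@M).round(1))
print('w9')
for nm,u,v,z in(("plate FL",447,277,28),("plate FR",512,278,28),("lip L",470,275,33),("lip R",495,275,33)):
    q=ray("w9",u/1.5,v/1.5,z);print(nm,((q-P0)@M).round(1))
p,W=cloud("w9")
m=(abs(W[...,2]-28)<3)&(np.linalg.norm(W[...,:2]-P0[:2],axis=-1)<90);a=W[m]
if len(a)>10:
  b=(a-P0)@M;print(len(a),np.percentile(b,[2,98],axis=0).round(1))
E
```

```text
plate FL [-63.7  45.7  28. ]
plate FR [-63.7 -42.6  28. ]
plate BL [62.8 45.4 28. ]
plate BR [ 62.8 -44.6  28. ]
lipTL [-54.2  16.7  33. ]
lipTR [-54.2 -14.3  33. ]
guideL tl [46.9 34.7 36. ]
guideL bl [-8.  34.1 36. ]
guideL br [-8.  26.4 36. ]
guideR bl [ -8.  -21.5  36. ]
guideR br [ -8.  -31.4  36. ]
stopL top [52.2 28.  40. ]
stopR top [ 52.2 -23.9  40. ]
stop botL [50.9 24.6 28. ]
stop botR [ 50.9 -27.6  28. ]
w9
plate FL [-60.3  47.1  28. ]
plate FR [-61.7 -43.4  28. ]
lip L [-58.4  16.   33. ]
lip R [-58.4 -18.6  33. ]
307 [[-63.  -40.9  25.4]
 [-48.   45.   29.8]]
```

```bash
cat >> h.py <<'E'
NEST=np.array([686.4,-81.7,28.]);M=Ro.from_euler('z',YAW).as_matrix()
def tn(x,z,y=0): return NEST+M@np.array([x,y,0])+np.array([0,0,z])
E
python3 - <<'E'
from h import *; from plant import *
f=lambda:read_contact_force().round(1)
r1=rot(YAW,np.radians(45),-1).as_rotvec()
p=read_position();move_linear([p[0],p[1],120],vel=80)
try: move_linear(tn(-170,92),r1,vel=120)
except PlanningError as e:
    print(e, solve_ik(tn(-170,92),r1))
    move_pose(tn(-170,92),r1)
dwell(.2);snap("wrist","w12");print(read_time(),read_position(),tn(-170,92),f(),read_finger_gap(),modpose("w12"))
E
```

```text
24.9 [516.70162799 -91.81878982 120.02751325] [516.70590821 -91.8938811  120.        ] [ 0.7 -0.2 -2.6] 44.1888274516739 (array([ 225,  136,   66,   70, 3254], dtype=int32), array([551.5, -89. , 144.4]), array([ 0.014, -0.   ,  1.   ]), ((557.9437255859375, -89.05806732177734), (69.30972290039062, 41.455867767333984), 3.1876161098480225))
```

View pics/w12.png

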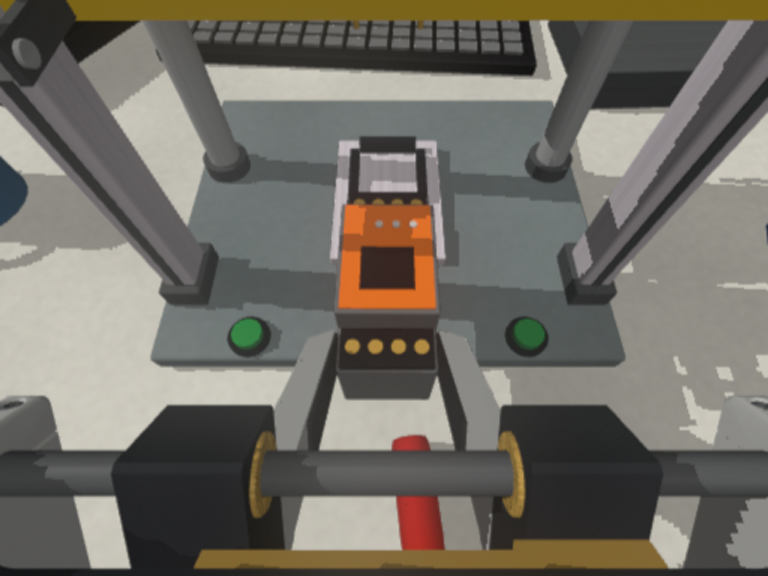

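```bash
python3 - <<'E'
from h import *
p,W=cloud("w12"); B=(W-NEST)@M
near=(abs(B[...,0])<80)&(abs(B[...,1])<60)
for nm,lo,hi in(("plate",-3,2.5),("guide",5.5,10),("stop",10,16)):
    m=near&(B[...,2]>lo)&(B[...,2]<hi)
    k,cc,st,ce=cv2.connectedComponentsWithStats(m.astype(np.uint8))
    for i in range(1,k):
        if st[i,4]>12: a=B[cc==i];print(nm,st[i],np.percentile(a,[1,50,99],axis=0).round(1).tolist())
a=cv2.imread("pics/w12.png")[120:280,310:470];cv2.imwrite("pics/w12z.png",cv2.resize(a,None,fx=3.75,fy=3.75,interpolation=2))
E
```

```text
plate [220  94  20  80 571] [[-61.4, 27.5, -1.7], [10.5, 40.3, -0.3], [67.3, 44.9, 0.8]]
plate [277  94  20  80 582] [[-61.4, -44.8, -2.1], [8.5, -40.1, -0.4], [67.1, -27.5, 1.0]]
plate [ 239  100   39   28 1027] [[6.8, -24.5, -1.6], [29.5, 0.0, -0.3], [52.5, 24.8, 1.8]]
guide [232  96  53  36 476] [[-3.0, -32.7, 5.8], [29.4, 1.3, 7.7], [52.8, 32.8, 9.8]]
stop [240  91  37   6 204] [[50.7, -23.9, 10.0], [55.3, 0.0, 11.6], [60.4, 23.9, 12.7]]
```

View pics/w12z.png

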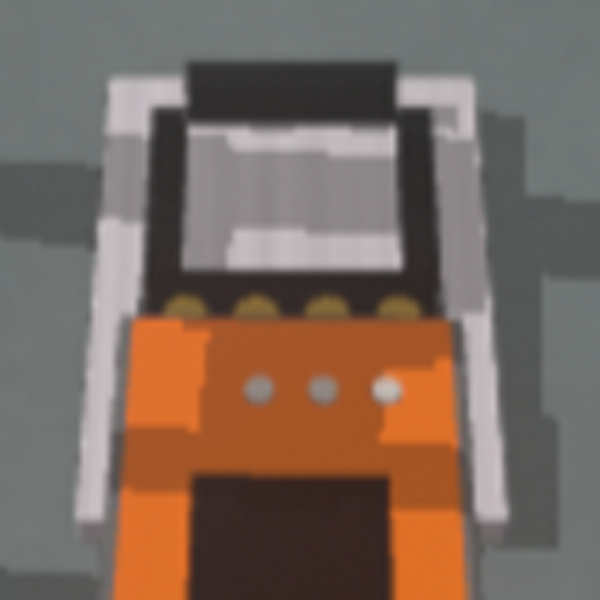

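```bash
python3 - <<'E'
from h import *; from plant import *
f=lambda:read_contact_force().round(1)
r1=rot(YAW,np.radians(45)-.012,-1).as_rotvec()
move_linear(tn(-125,92,-.4),r1,vel=100)
move_linear(tn(-125,55,-.4),vel=80); print(f(),read_position())
for x in(-90,-60,-33.8):
    s=move_linear(tn(x,55,-.4),vel=80,f_stop=8); print(x,s,f(),read_position().round(1),tn(x,55,-.4).round(1))
    if s: break
dwell(.2);snap("wrist","w13");snap("scene","s13");print(read_time(),read_finger_gap(),modpose("w13"))
E
```

```text
[ 0.7 -0.6 -2.8] [561.6175446  -89.84830096  83.30853141]
-90 False [-0.5 -0.3 -3.7] [596.5 -87.3  82.9] [596.6 -87.5  83. ]
-60 False [-0.4  0.1 -2.9] [626.3 -85.5  82.7] [626.5 -85.7  83. ]
-33.8 False [ 0.2  0.  -2.1] [652.5 -84.   82.7] [652.7 -84.1  83. ]Traceback (most recent call last):
  File "<stdin>", line 9, in <module>
  File "h.py", line 34, in modpose
    k,cc,st,ce=cv2.connectedComponentsWithStats(m.astype(np.uint8)); i=1+np.argmax(st[1:,4])
                                                                         ~~~~~~~~~^^^^^^^^^^
    return _wrapfunc(a, 'argmax', axis=axis, out=out, **kwds)
    return bound(*args, **kwds)
ValueError: attempt to get argmax of an empty sequence
```

View pics/w13.png

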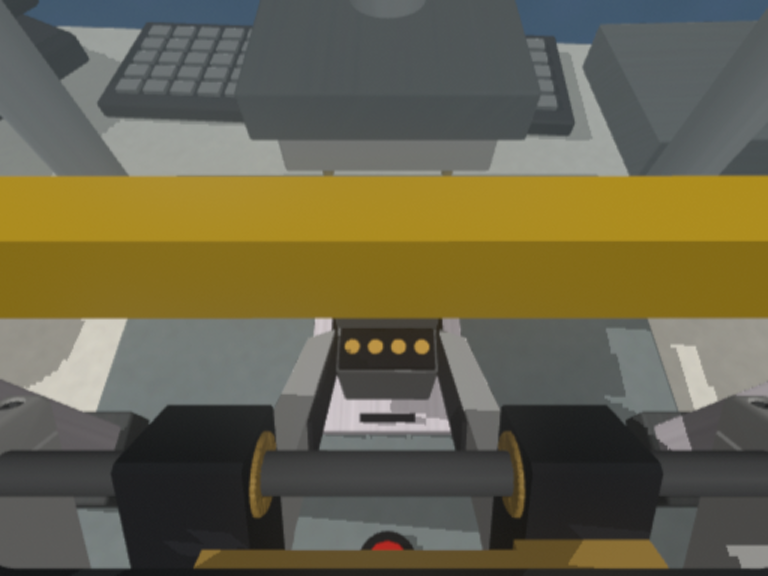

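```bash
python3 - <<'E'
from h import *
a=cv2.imread("pics/w13.png")[310:450,300:480];cv2.imwrite("pics/w13z.png",cv2.resize(a,None,fx=4,fy=4,interpolation=2))
p,W=cloud("w13");B=(W-NEST)@M
near=(abs(B[...,0])<90)&(abs(B[...,1])<60)
for nm,lo,hi in(("plate",-3,2.5),("lip",3,7),("modstep",58,66),("bodyfront",17,57)):
    m=near&(B[...,2]>lo)&(B[...,2]<hi)
    k,cc,st,ce=cv2.connectedComponentsWithStats(m.astype(np.uint8))
    for i in range(1,k):
        if st[i,4]>12: b=B[cc==i];print(nm,st[i],np.percentile(b,[1,50,99],axis=0).round(1).tolist())
E
```

```text
plate [209 213  13  11 106] [[-4.9, 34.7, -1.6], [1.0, 40.2, -0.1], [5.6, 44.6, 1.2]]
plate [295 213  12  11 111] [[-4.5, -44.6, -1.3], [0.8, -39.9, -0.0], [5.4, -34.3, 1.2]]
plate [ 216  251   85   38 1666] [[-61.6, -32.4, -2.4], [-51.8, 0.6, -0.1], [-34.8, 32.8, 1.9]]
lip [240 276  37   6 189] [[-57.3, -14.8, 3.5], [-55.3, -0.2, 5.0], [-53.4, 14.3, 6.4]]
modstep [ 214  217   87   42 1263] [[-51.0, -24.2, 58.4], [-43.5, 0.5, 65.1], [-28.9, 24.3, 66.0]]
bodyfront [224 249  67  18 971] [[-49.8, -21.2, 18.8], [-49.3, 0.5, 40.2], [-48.7, 21.8, 56.7]]
```

View pics/w13z.png

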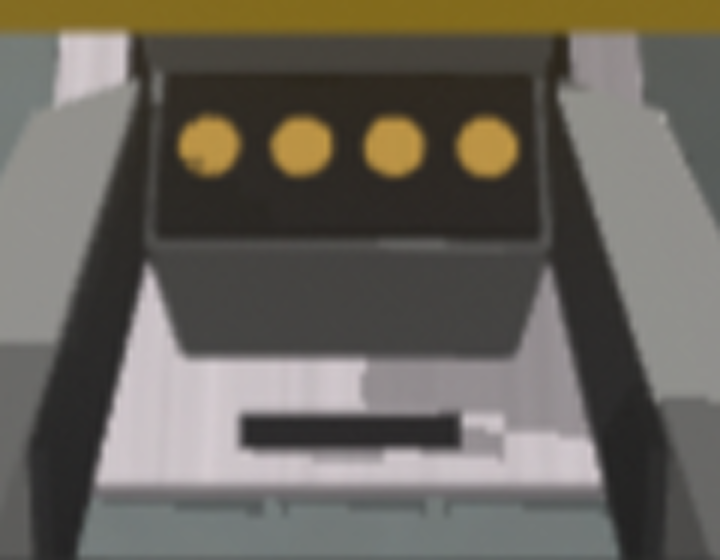

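```bash
python3 - <<'E'
from h import *; from plant import *
f=lambda:read_contact_force().round(1)
X,Y=-34.5,-.9
move_linear(tn(X,55,Y),vel=20)
for z in(48,44,42,40,39,38,37,36,35):
    s=move_linear(tn(X,z,Y),vel=20,f_stop=7); print(z,s,f(),read_position().round(1),read_moment().round(2))
    if s: break
snap("wrist","w14");print(read_time())
p,W=cloud("w14");B=(W-NEST)@M
near=(abs(B[...,0])<90)&(abs(B[...,1])<60)
for nm,lo,hi in(("lip",3,7),("modstep",40,50),("bodyfront",8,38)):
    m=near&(B[...,2]>lo)&(B[...,2]<hi)
    k,cc,st,ce=cv2.connectedComponentsWithStats(m.astype(np.uint8))
    for i in range(1,k):
        if st[i,4]>40: b=B[cc==i];print(nm,st[i],np.percentile(b,[1,50,99],axis=0).round(1).tolist())
E
```

```text
48 False [ 0.1 -0.7 -3.2] [651.9 -84.6  75.7] [-0.03  0.92 -0.04]
44 False [-0.2  0.2 -3.4] [651.9 -84.6  71.7] [-0.04  0.95  0.01]
42 False [ 1.1 -0.2 -2.8] [651.9 -84.7  69.8] [-0.03  0.92  0.01]
40 False [-0.4  0.4 -2.4] [651.9 -84.6  67.8] [-0.09  0.97 -0.02]
39 False [ 0.2  0.7 -3. ] [652.  -84.7  66.9] [-0.07  0.9  -0.02]
38 False [ 0.5 -0.2 -2.3] [652.1 -84.8  66.1] [-0.06  0.86 -0.02]
37 False [-3.2 -0.1  3.5] [652.7 -84.8  66.1] [0.12 0.38 0.1 ]
36 False [-6.7  1.9  9. ] [653.3 -85.   66.1] [0.31 0.16 0.29]
35 False [-13.2   1.7  16.2] [653.7 -85.   66.1] [0.4  0.01 0.38]
30.9
lip [230 265  33   2  52] [[-48.3, -4.3, 3.1], [-47.9, 6.8, 5.1], [-47.5, 19.9, 6.9]]
lip [237 272  40   7 251] [[-57.1, -14.9, 3.0], [-55.0, 0.2, 4.9], [-52.7, 14.6, 6.6]]
modstep [ 216  216   88   43 1947] [[-50.4, -25.1, 40.4], [-40.7, -0.6, 49.0], [-27.6, 22.8, 50.0]]
bodyfront [220 165   6  19  42] [[24.9, 28.9, 8.0], [33.3, 30.6, 8.3], [43.3, 32.7, 9.0]]
bodyfront [225 252  66  13 778] [[-48.3, -22.3, 8.5], [-47.9, -0.5, 24.5], [-47.2, 20.6, 37.7]]
```

View pics/w14.png

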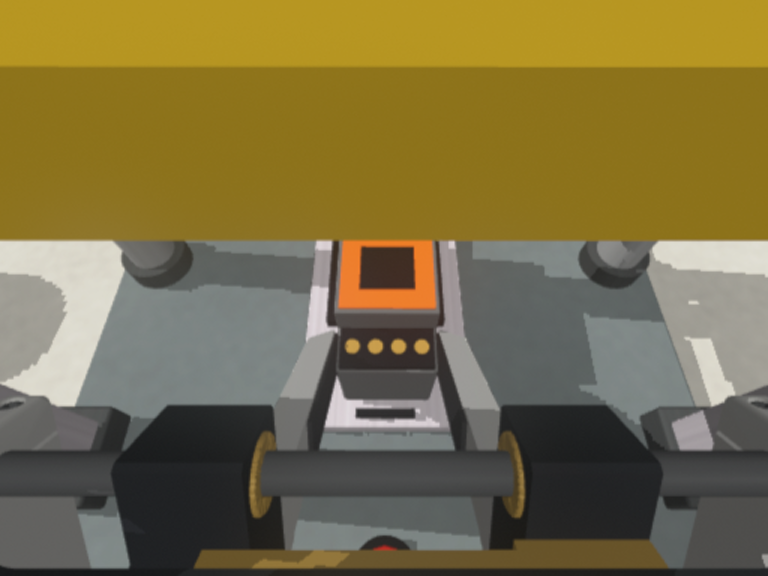

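```bash
python3 - <<'E'
from h import *; from plant import *
f=lambda:read_contact_force().round(1)
move_linear(tn(-35.0,37.6,-.6),vel=20);dwell(.1);print(f(),read_position().round(2),tn(-35,37.6,-.6))
snap("wrist","w15");print(read_time())
p,W=cloud("w15");B=(W-NEST)@M
def org(nm):
    p,W=cloud(nm);B=(W-NEST)@M;hsv=cv2.cvtColor(p,cv2.COLOR_RGB2HSV)
    m=(abs(hsv[...,0].astype(int)-9)<7)&(hsv[...,1]>130)&(B[...,2]>40)
    m=cv2.erode(m.astype(np.uint8),np.ones((3,3)))>0
    a=B[m];c=a.mean(0);n=np.linalg.svd(a-c)[2][2];print("orange",len(a),c.round(1),(n*np.sign(n[2])).round(3),np.percentile(a,[1,99],axis=0).round(1).tolist())
org("w15")
near=(abs(B[...,0])<90)&(abs(B[...,1])<60)
for nm,lo,hi in(("lip",3,7),("bodyfront",8,38)):
    m=near&(B[...,2]>lo)&(B[...,2]<hi)
    k,cc,st,ce=cv2.connectedComponentsWithStats(m.astype(np.uint8))
    for i in range(1,k):
        if st[i,4]>100: b=B[cc==i];print(nm,st[i],np.percentile(b,[1,50,99],axis=0).round(1).tolist())
E
```

```text
[-5.4  1.2  6.7] [651.78 -84.53  66.1 ] [651.49895951 -84.39766055  65.6       ]
31.3333
orange 1904 [-8.9 -0.7 62.9] [ 0.002 -0.     1.   ] [[-27.0, -20.1, 61.7], [11.7, 19.2, 64.3]]
lip [238 270  39   6 225] [[-57.2, -14.3, 3.3], [-55.1, 0.1, 4.9], [-53.3, 14.5, 6.3]]
bodyfront [225 251  66  14 765] [[-50.3, -21.7, 8.3], [-49.8, -0.6, 24.2], [-49.1, 21.3, 37.7]]
```

```bash
python3 - <<'E'
from h import *; from plant import *
f=lambda:read_contact_force().round(1)
command_gripper(56);dwell(.15);print(f(),read_finger_gap(),read_position())
y=Ro.from_rotvec(read_tool_rot()).as_matrix()[:,1];p=read_position()
print(move_linear(p-60*y,vel=60,f_stop=8),f())
p=read_position();print(move_linear(p+[-100,-6,20],vel=120,f_stop=8),f())
dwell(.3);snap("wrist","w16");snap("top","t16");snap("scene","s16");print(read_time(),read_position())
p,W=cloud("w16");B=(W-NEST)@M;hsv=cv2.cvtColor(p,cv2.COLOR_RGB2HSV)
m=(abs(hsv[...,0].astype(int)-9)<7)&(hsv[...,1]>130)&(B[...,2]>40)&(abs(B[...,0])<60)
a=B[cv2.erode(m.astype(np.uint8),np.ones((3,3)))>0];c=a.mean(0);n=np.linalg.svd(a-c)[2][2];print(c.round(1),(n*np.sign(n[2])).round(3),np.percentile(a,[1,99],axis=0).round(1).tolist(),cv2.minAreaRect(a[:,:2].astype(np.float32)))
yel=(abs(hsv[...,0].astype(int)-24)<6)&(hsv[...,1]>130)&(abs(B[...,0]+83)<20)
print(np.percentile(W[yel],[3,50,97],axis=0).round(1))
E
```

```text
[-0.4  1.2  0.6] 56.036493618509034 [651.47262396 -84.40545252  65.51097625]
False [0.1 0.1 0.1]
False [ 1.1 -0.4  0.1]
34.5083 [508.67396036 -92.85753403 127.12246455]
[ 0.1 -0.5 62.7] [0.002 0.    1.   ] [[-27.0, -19.8, 61.5], [26.5, 18.7, 63.8]] ((0.028162002563476562, -0.4011650085449219), (39.046688079833984, 55.18622589111328), 89.88445281982422)
[[ 593.9 -212.8  219.4]
 [ 601.3  -95.3  224.5]
 [ 608.5   21.3  229.1]]
```

View pics/w16.png

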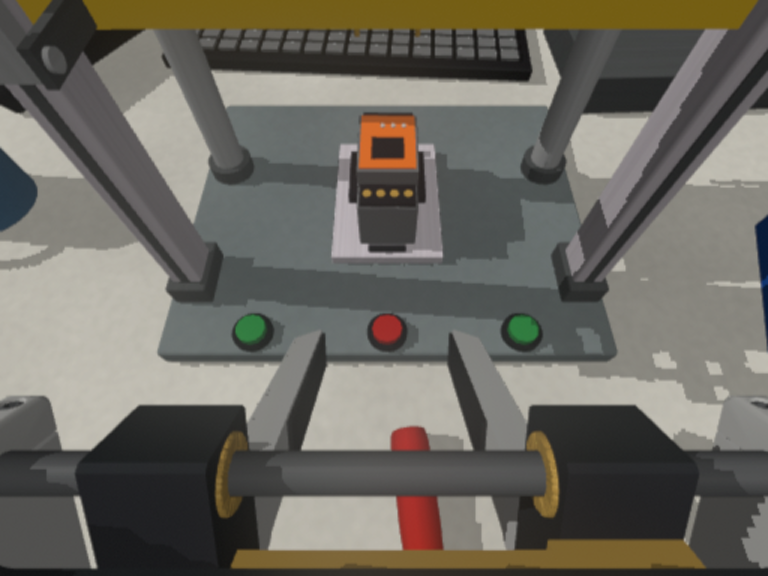

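View pics/t16.png

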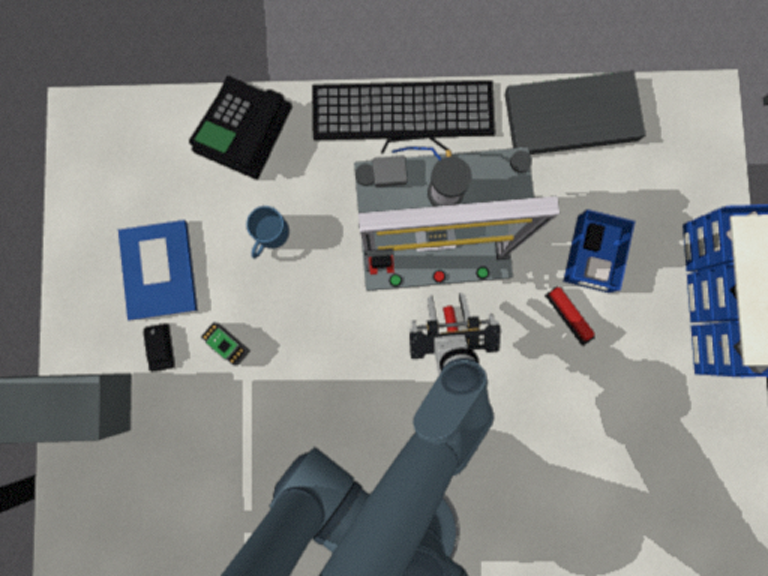

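The module is seated in the nest, centred at (388,180) in the wrist view. In the top view the grip stands over the red catch and nothing else has moved. Handing in.

```bash
python3 - <<'E'
from plant import *
print(read_contact_force(),read_time()); job_done()
E
```

```text
[-0.29418917 -0.72074742 -0.40220417] 34.5083
the job is handed in; nothing more can be done
```

The job is done and handed in at 34.5 s of the 72 s allowed. The guard hangs on the red catch by itself, and the orange module sits in the nest.

**Guard:** I raised it by the grip with the bar leaned out to about 0.65 rad, swung the bar in at about 0.209 m, and lowered it onto the prongs. I then nudged the bar nearly upright before letting go.
- With the hand off, the yellow strip measured about 195 mm above shut, the expected hung height.
- The last picture showed only the lower part of the strip (219–229 mm), which agrees with 195 mm but can't confirm the upper edge. The top view still showed the grip over the catch.

**Module:** I carried it in with the hand leaning 45° and lowered it until it touched the seat.
- The last wrist picture, after letting go, put it within about 0.6 mm of the nest centre. Its top was 62.7 mm above the seat (63 expected), its tilt about 0.002 rad and its length in line with the nest.
- My press-down after first contact was firmer than needed, about 16 N upward and 13 N sideways. That slid the module about 2 mm inside the nest's play, and I moved it back before letting go.

**Other things on the desk:** the last top view showed nothing moved, judged by eye rather than measured. The hand was clear of everything when I handed in, with under 1 N on the tool, which is the sensor's noise.

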